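# Bolt the reference leak into its transit case

## Task

Pack the reference leak away for transport: lay the small bottle on its side in the foam cradle of the open metal case, its base end in the wide saddle at the front and its green tap in the narrow saddle at the back, setting it down gently, and let go of it. Then slide the case's cover fully shut, and push the bolt on the cover across until it is fully home in its keeper. Leave the safety glasses and the white clamp where they are.

Things in the scene. Friction and masses are not known exactly. Their poses are not given: they have to be found in the camera images.
- case: aluminium transit case with dark edges, fixed to the bench; 146 mm wide (y -73 to 73), x -62 to 176 mm, rails along both sides up to 67 mm above the bench. Front well (x -59 to 53, y -70 to 70 mm) with a black foam bed 14 mm above the bench; a closed deck behind it. Origin under the well; x points away from the robot (within 0.22 rad), z up, y to the robot's left.
- cradle (a point): where the centre of the leak's base belongs: case frame x = -54, y = 0, z = 32 mm; axes as the case's. The packed bottle's z axis lies along this x. Two grey foam blocks, tops 36 mm above the bench, hold it: the front one (case x -59 to -40) has a notch 43 mm wide that ends at x = -57, the rear one (27 to 53) a notch 28 mm wide. Between them the fingers have the well's full width.
- leak: white bottle 36 mm across and 76 mm long with brass neck and green tap (20 mm), 100 mm in all, 0.32 kg. Lies on its side on an 8 mm black foam sheet, tap away from the robot, -0.05 to 0.85 rad to the left of +x. Origin at the centre of its base, z axis from base to tap, 18 mm above what it lies on. Grip across the bottle 42 mm from the base. Its turn about its own length does not matter.
- bolt (a joint): position of the barrel bolt on the cover in m: 0 drawn back, 0.032 fully home against its stop; starts at 0 to 0.006, tip clear of the keeper. It slides along the case's -y axis (to the robot's right) towards the keeper against about 2.5 N of friction and stays where it is left. If the cover is not fully shut it strikes the keeper's side.
- bolt_knob (a point): middle of the head of the bolt's black knob, 16 mm in diameter and 19 mm high, top 10 mm above this point (112 mm above the bench). It stands on the 10 mm brass rod that runs along y on the cover, case frame x = -46 mm with the cover shut, y = -2.5 mm drawn back; the steel straps over the rod reach 82 mm above the bench. Moves with bolt and cover.
- bolt_tip (a point): rounded tip of the bolt's 10 mm brass rod, 65 mm from the knob's axis. With the bolt home it stands about 15 mm past the middle of the keeper.
- keeper (a point): middle of the keeper's steel eye, a 14 mm square opening 12 mm long, on the case's right side (case frame x = -46, y = -85, z = 74.5 mm); top of the keeper 90 mm above the bench.
- safety_glasses: folded black safety glasses, 131 x 42 x 27 mm, bystander; origin at the centre of the underside.
- kf_clamp_c: white cast clamp with a wing nut, 77 x 49 x 16 mm, lying on the rear part of the foam sheet, bystander; origin at the centre of the underside.
- cover (a joint): how far the case's flat sliding cover is open, in m: 0 fully shut against its stop, 0.12 fully open (slid away from the robot over the rear deck, its front edge then at case x = 60 mm); starts 0.112 to 0.12. It slides along the case's x axis in the two rails against about 3 N of friction and stays where it is left. Cover top 64 mm above the bench; shut it spans case x -60 to 56 mm.
- cover_handle (a point): middle of the bar of the cover's black bow handle: a round bar 8 mm thick along y, 36 mm between its two posts, 86.5 mm above the bench, 18 mm clear above the cover; case frame y = 42 mm, x = -50 mm when shut. The cover behind the bar is bare, so it can be drawn shut from behind or pinched. Moves with the cover.
- foam_sheet: black foam sheet 270 x 118 x 8 mm, fixed to the bench to the left of the case; the leak lies on its front part. Origin at the centre of the underside. Note for arm motions: a pipe and a thick hose cross above the bench between robot and work (x 0.28 to 0.45 m, y above -0.1 m, 0.5 to 0.64 m up), and a blue pump fills x 0.35 to 0.65, y -0.46 to -0.06 m up to 0.2 m, its neck to 0.4 m.

How it is judged:
By the outcome, as a careful person would: the job done as asked, in the order asked, and still so for the second after the job is handed in, with the robot touching nothing.
It also fails if it takes over 51 s, if anything falls off the work surface, if the arm or the gripper's body presses on something with over 40 N, if the wrist force passes 120 N, or if a joint passes its speed limit or range.

## Robot

A 6-joint arm with a two-finger parallel gripper is mounted at the origin on a cart in front of the work surface, level with it; the furniture and walls round the work are solid. World frame = base frame: x ahead of the robot, y to its left, z up, the work surface at z = 0. Lengths are in m, angles in rad, forces in N, time in s.
With the tool pointing down it reaches from about 0.425 to 0.95 m from the base axis. Payload 3.5 kg.
Tool frame: the origin (TCP) lies on the centre line of the jaws, within the pads' length; the fingertips stand 17 mm ahead of it and the grasp point (between the pads) lies 2 mm behind it; z points along the fingers, y is the line along which they close (so a half turn about z gives the same grasp; the last joint's range is limited). The gripper opens to 85 mm and grips with 20 to 120 N. Pads are 22 mm wide; open, the fingers measure 114 mm over their backs; the gripper's body (76 mm by 85 mm) begins 54 mm behind the grasp point. The pads swing forward as they close: fully open they stand 13 mm farther back than shut.
Start: joints at [-1.319, 0.286, 1.577, -0, 1.279, -0.15], TCP at [0.264, -0.621, 0.248] pointing down, gripper open.
Joint ranges: [-2.77, 2.77], [-0.9, 2.22], [0.21, 2.48], [-1.53, 4.67], [0.24, 2.81], [-2.84, 2.84]. Speed limits (rad/s): [2.79, 2.79, 3.14, 3.14, 3.14, 3.14].

## Interface

Orientations are given as a unit quaternion [x, y, z, w].
In Python, from plant import ctrl gives the robot as it stands. The module is installed in compiled form; this text tells all that it offers.
- The arm moves only by the tool drive_tool, never from a script. Its argument "moves" is a list of rows, each a list of 3 entries, a list of its own where there are three numbers: the turn, a rotation vector about the tool's x, y, z in rad, then the shift along the tool's x, y, z in m, then the finger opening in m, from 0 to 0.0854. A call has 1 to 5 rows; each row shifts and turns the commanded pose from where the row before left it, along the tool's axes as they then stand; what a row does not reach is not made up. A row lasts 1/8 s, in which the tool goes at most 62.5 mm and 10.7 degrees, less where a joint would pass 70% of its speed; a pose out of reach is approached as far as the arm can. A call with a gripper value outside its range is refused whole. The fingers move at their own pace and stop on an object; "grip_force" is the grip in N (left out, the last holds). Time passes only in rows, so rows that do not move let the fingers close. It gives the time, the measured TCP pose, the force, the opening and the grip force at its end, in the units of the state.
- ctrl.get_state(): the state, without advancing time (a new reading comes with each control period).
- ctrl.read_camera(name): name is "scene" or "top" or "wrist"; returns a dict with "image" (400x640x3 uint8, red, green, blue), "fx", "fy", "cx", "cy" (pixels), "R" (3x3) and "t" (3): a world point X has camera coordinates R X + t. Camera axes: x right, y down, z forward; pixel columns grow to the right and rows downward; lengths in m; the calibration is good to about 2 mm. A picture is of the moment at which its call begins. There is no depth.
- ctrl.sign_off(): hands the job in; it is judged then, once.
The state is a dict: "time": time; "qpos": joint angles; "dq": joint speeds; "joint_efforts": joint torques, N m; "eef_pos": TCP position; "tcp_rot": TCP orientation; "contact_force": force on the tool from outside, world axes, zero at the start; "wrist_torque": the same for the moment, N m; "opening": opening from 0.0 (shut) to 1.0 (fully open); "finger_force": force on a finger pad.
Only numpy, scipy, OpenCV 4.12 (cv2) and the standard library are available. Lean on these libraries where they do the work, as an engineer would, in place of code of your own. Each camera call takes 0.05 s, during which the arm holds its last target. There are 200 camera calls.

## Working session

There is one attempt and no reset: what is moved stays moved. The work goes in short steps, Python scripts to look and compute and a tool call to move; the robot and the scene stay as the last step left them, time stands still between calls to the robot, and variables do not carry over. Pictures are saved under pics/ and viewed, at most 10 in all, crops included, and the job is handed in when it is done.

Besides the shell and the picture viewer there is one more tool, called after "Request:" by a JSON object that holds its "api" and its "payload", one argument or row to a line. drive_tool: Moves the arm, as the interface text tells. Its arguments: {"type":"object","properties":{"moves":{"type":"array","items":{"type":"array"}},"grip_force":{"type":"number"}},"required":["moves"]}

```bash
mkdir -p pics; cat > h.py <<'E'
import numpy as np, cv2
from plant import ctrl
from scipy.spatial.transform import Rotation as Ro
def cam(n,f=None):
    c=ctrl.read_camera(n)
    if f: cv2.imwrite('pics/'+f,cv2.cvtColor(c['image'],cv2.COLOR_RGB2BGR))
    return c
def ray(c,u,v):
    d=np.array([(u-c['cx'])/c['fx'],(v-c['cy'])/c['fy'],1.]);R=np.array(c['R'])
    return -R.T@np.array(c['t']),R.T@d
def onz(c,u,v,z):
    o,d=ray(c,u,v);return o+d*(z-o[2])/d[2]
def tri(*rs):
    A=np.zeros((3,3));b=np.zeros(3)
    for o,d in rs:
        d=d/np.linalg.norm(d);P=np.eye(3)-np.outer(d,d);A+=P;b+=P@o
    p=np.linalg.solve(A,b);return p,[np.linalg.norm(np.cross(d/np.linalg.norm(d),p-o)) for o,d in rs]
def proj(c,X):
    q=np.array(c['R'])@np.array(X)+np.array(c['t']);return [c['fx']*q[0]/q[2]+c['cx'],c['fy']*q[1]/q[2]+c['cy']]
E
python3 - <<'E'
from h import *
for n in('scene','top'):
    c=cam(n,n+'.png');print(n,c['fx'],c['cx'],c['cy'],-np.array(c['R']).T@c['t'],np.round(c['R'],3).tolist())
s=ctrl.get_state();print({k:np.round(v,3).tolist() for k,v in s.items()})
E
```

```text
scene 367.8973237872342 317.3781129588474 198.66829323536322 [0.14451827 0.53733875 0.77399541] [[-0.73, -0.683, -0.013], [-0.541, 0.59, -0.6], [0.418, -0.431, -0.8]]
top 458.00313494539085 318.8324873550356 198.77480328228202 [0.45487787 0.15862211 0.96138004] [[0.022, -1.0, -0.019], [-0.998, -0.021, -0.054], [0.054, 0.02, -0.998]]
{'time': 0.1, 'qpos': [-1.319, 0.287, 1.578, 0.0, 1.279, -0.15], 'dq': [-0.0, -0.001, -0.002, -0.001, -0.001, 0.0], 'joint_efforts': [0.002, -40.729, -29.37, -0.0, 0.003, -0.0], 'eef_pos': [0.264, -0.621, 0.247], 'tcp_rot': [0.98, 0.2, -0.0, -0.001], 'contact_force': [0.169, 0.119, 1.021], 'wrist_torque': [0.023, -0.037, 0.067], 'finger_force': 0.0, 'opening': 0.999}
```

View pics/scene.png

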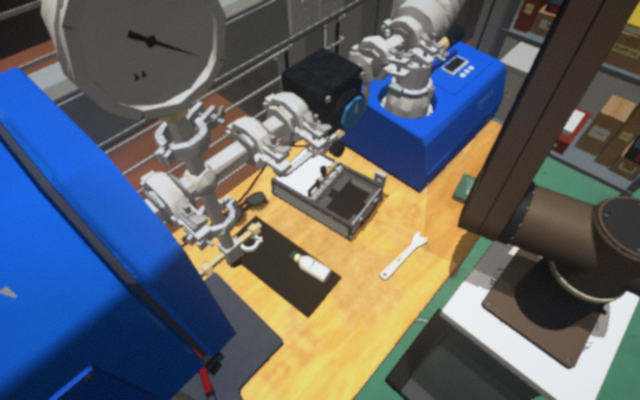

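View pics/top.png

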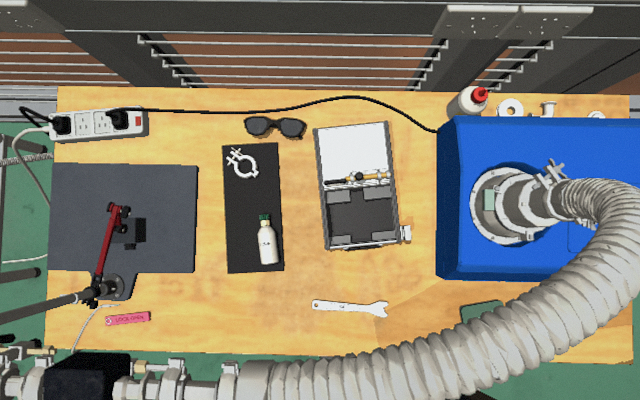

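```bash
python3 - <<'E'
import cv2,numpy as np
a=cv2.imread('pics/top.png')[110:280,220:420];b=cv2.imread('pics/scene.png')[145:295,240:395]
a=cv2.resize(a,None,fx=2.1,fy=3.4*2.1/3.4*1.0,interpolation=cv2.INTER_CUBIC);b=cv2.resize(b,None,fx=2.4,fy=2.4,interpolation=cv2.INTER_CUBIC)
c=np.zeros((max(a.shape[0],b.shape[0]),a.shape[1]+b.shape[1],3),np.uint8);c[:a.shape[0],:a.shape[1]]=a;c[:b.shape[0],a.shape[1]:]=b
print(c.shape);cv2.imwrite('pics/crop1.png',c)
from h import *
class D(dict):pass
c=cam('top');im=c['image'];hsv=cv2.cvtColor(im,cv2.COLOR_RGB2HSV)
# white bottle + green tap in top
w=((hsv[...,1]<60)&(hsv[...,2]>140)).astype(np.uint8);w[:,:230]=0;w[:,290:]=0;w[:205]=0;w[275:]=0
g=cv2.inRange(hsv,(60,60,20),(95,255,255));g[:,:250]=0;g[:,285:]=0;g[:195]=0;g[235:]=0
for n,m in(('w',w),('g',g)):
    k,l,st,ce=cv2.connectedComponentsWithStats(m);print(n,[(st[i].tolist(),ce[i].round(1).tolist()) for i in range(1,k) if st[i,4]>15])
cw=np.argwhere(w)[:,::-1].mean(0);cg=np.argwhere(g)[:,::-1].mean(0)
P=onz(c,*cw,.026);G=onz(c,*cg,.026);print(P,G,np.linalg.norm(P-G),np.arctan2(*(G-P)[1::-1]))
for n,u in(('fl',(323,247)),('fr',(398,243)),('bl',(314,130)),('br',(387,122))):print(n,onz(c,*u,.067).round(3))
s=cam('scene')
print('scene proj',proj(s,P),proj(s,G))
E
```

```text
(360, 792, 3)
w [([258, 220, 20, 44, 601], [266.6, 244.2])]
g [([259, 214, 11, 6, 53], [263.6, 216.5])]
[0.41021041 0.28185007 0.026     ] [0.46648648 0.28929975 0.026     ] 0.056767008091655004 0.13161216121833386
fl [0.409 0.166 0.067]
fr [0.42  0.021 0.067]
bl [0.639 0.189 0.067]
br [0.657 0.046 0.067]
scene proj [np.float64(313.118872752173), np.float64(267.89764205537017)] [np.float64(292.9875605101811), np.float64(254.81898480606054)]
```

View pics/crop1.png

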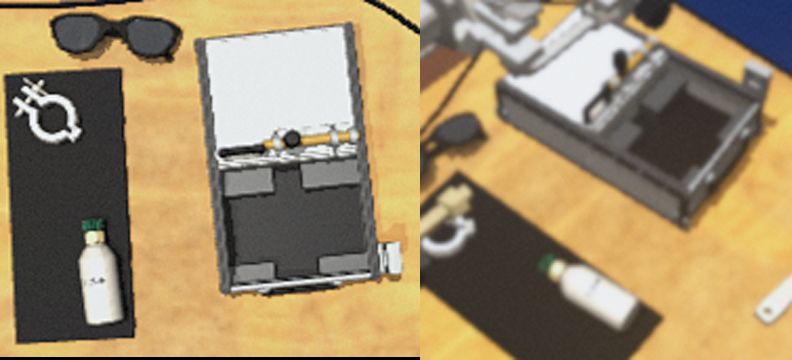

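Request:
{"api": "drive_tool", "payload": {
  "moves": [
    [[0,0,0],[0,-0.06,0],0.085],
    [[0,0,0],[0,-0.06,0],0.085]
  ]
}}

```text
time: 0.45
eef_pos: [0.2165, -0.5096, 0.2472]
tcp_rot: [0.98, 0.2, -0.0, -0.001]
contact_force: [0.2, -0.5, 1.0]
opening: 0.997
finger_force: 0.0
```

```bash
cat > log.py <<'E'
import json
from plant import ctrl
s=ctrl.get_state();d=[s['time']]+list(map(float,s['qpos']))+list(map(float,s['eef_pos']))+list(map(float,s['tcp_rot']))
open('fk.txt','a').write(json.dumps(d)+'\n');print([round(x,4) for x in d])
E
python3 log.py
```

```text
[0.45, -1.3523, 0.0213, 1.8771, -0.0001, 1.245, -0.1833, 0.2165, -0.5096, 0.2472, 0.9799, 0.1996, -0.0001, -0.0009]
```

Request:
{"api": "drive_tool", "payload": {
  "moves": [
    [[0.18,0,0],[0,0,-0.04],0.085],
    [[0.1,0,0],[0,0,-0.04],0.085]
  ]
}}

```text
time: 0.7
eef_pos: [0.2187, -0.5127, 0.3238]
tcp_rot: [0.969, 0.197, -0.028, -0.144]
contact_force: [-0.0, -2.1, 2.0]
opening: 0.997
finger_force: 0.0
```

```bash
python3 log.py
```

```text
[0.7, -1.3306, 0.1343, 1.6351, -0.0453, 1.6625, -0.1592, 0.2187, -0.5127, 0.3238, 0.9693, 0.1974, -0.0285, -0.1436]
```

```bash
python3 - <<'E'
from h import *
cam('scene','s2.png');w=cam('wrist','w2.png')
print(-np.array(w['R']).T@w['t'],np.round(w['R'],2).tolist(),w['fx'])
a=cv2.imread('pics/s2.png')[0:200,240:640];b=cv2.imread('pics/w2.png')
c=np.zeros((600,800,3),np.uint8);c[:400]=cv2.resize(a,(800,400));c[400:,:320]=cv2.resize(b,(320,200));c[400:,320:720]=cv2.imread('pics/top.png')[200:400,240:640];cv2.imwrite('pics/c2.png',c)
t=ctrl.read_camera('top')
for z in(.5,.57,.64):
  for u,v in((240,370),(330,355),(430,340),(520,300),(590,250)):print(z,(u,v),onz(t,u,v,z).round(3)[:2],end=' ')
  print()
E
```

```text
[ 0.30701435 -0.51924959  0.45337072] [[0.38, -0.88, -0.28], [-0.84, -0.45, 0.3], [-0.39, 0.12, -0.91]] 353.67430211528324
0.5 (240, 370) [0.308 0.242] 0.5 (330, 355) [0.325 0.153] 0.5 (430, 340) [0.342 0.055] 0.5 (520, 300) [ 0.384 -0.033] 0.5 (590, 250) [ 0.435 -0.102] 
0.57 (240, 370) [0.33 0.23] 0.57 (330, 355) [0.345 0.154] 0.57 (430, 340) [0.359 0.071] 0.57 (520, 300) [ 0.395 -0.004] 0.57 (590, 250) [ 0.438 -0.063] 
0.64 (240, 370) [0.353 0.217] 0.64 (330, 355) [0.364 0.155] 0.64 (430, 340) [0.376 0.086] 0.64 (520, 300) [0.405 0.025] 0.64 (590, 250) [ 0.441 -0.023]
```

View pics/c2.png

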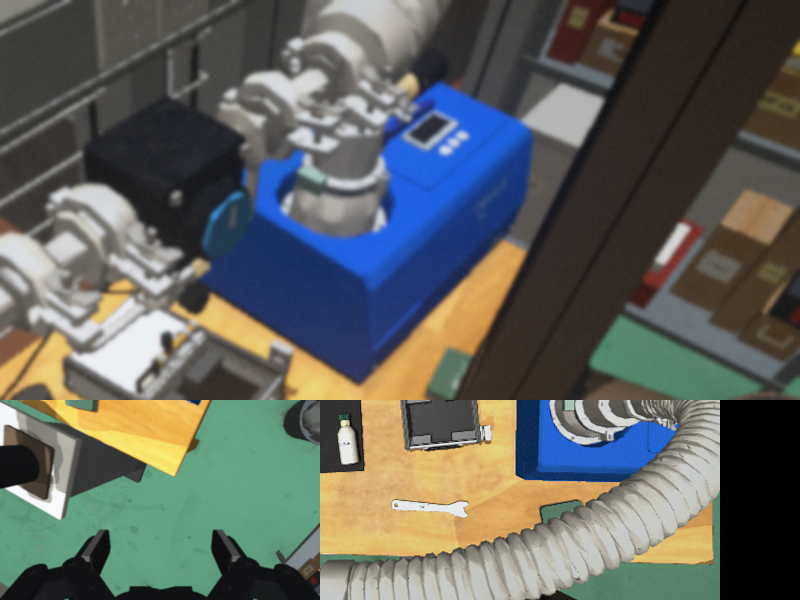

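```bash
cat >> h.py <<'E'
def pl(*wps):
    """print tool-frame shifts/turn from measured pose through (pos, yaw_of_tool_x or None) with tool down"""
    s=ctrl.get_state();p=np.array(s['eef_pos']);R=Ro.from_quat(s['tcp_rot'])
    for q,yaw in wps:
        if yaw is not None:
            Rn=Ro.from_euler('z',yaw)*Ro.from_euler('x',np.pi);t=(R.inv()*Rn).as_rotvec();R=Rn
        else:t=np.zeros(3)
        d=R.inv().apply(np.array(q)-p);p=np.array(q)
        print('turn',t.round(3),'then shift',d.round(4),'rows',round(max(np.linalg.norm(d)/.0625,np.linalg.norm(t)/.186),1))
E
python3 - <<'E'
from h import *
w=ctrl.read_camera('wrist');s=ctrl.get_state();R=Ro.from_quat(s['tcp_rot'])
print('cam in tool',R.inv().apply(-np.array(w['R']).T@w['t']-s['eef_pos']),'axes',(np.array(w['R'])@R.as_matrix()).round(2).tolist())
pl(((.27,-.40,.2),.4),((.28,-.2,.16),.4),((.32,0,.16),.2),((.36,.1,.15),.1))
E
```

```text
cam in tool [ 7.95483260e-02  1.01526923e-05 -1.27840509e-01] axes [[0.0, 1.0, -0.0], [-0.95, 0.0, -0.31], [-0.31, 0.0, 0.95]]
turn [-0.278  0.001  0.002] then shift [ 0.092  -0.0892  0.1283] rows 2.9
turn [0. 0. 0.] then shift [ 0.0871 -0.1803  0.04  ] rows 3.3
turn [ 0.  -0.   0.2] then shift [ 0.0789 -0.1881 -0.    ] rows 3.3
turn [-0.  -0.   0.1] then shift [ 0.0498 -0.0955  0.01  ] rows 1.7
```

Request:
{"api": "drive_tool", "payload": {
  "moves": [
    [[-0.14,0,0],[0,0,0],0.085],
    [[-0.138,0,0],[0,0,0],0.085],
    [[0,0,0],[0.031,-0.03,0.043],0.085],
    [[0,0,0],[0.031,-0.03,0.043],0.085],
    [[0,0,0],[0.03,-0.03,0.042],0.085]
  ]
}}

```text
time: 1.52
eef_pos: [0.2691, -0.3961, 0.1974]
tcp_rot: [0.98, 0.199, -0.0, -0.002]
contact_force: [1.6, 0.3, -0.2]
opening: 0.995
finger_force: 0.0
```

```bash
python3 log.py; python3 - <<'E'
from h import *
pl(((.28,-.2,.16),.4),((.32,0,.16),.2),((.36,.1,.15),.1))
E
```

```text
[1.525, -1.1864, -0.104, 2.0928, 0.0003, 1.1558, -0.0169, 0.2691, -0.3961, 0.1974, 0.9799, 0.1993, -0.0002, -0.0015]
turn [-0.003 -0.     0.001] then shift [ 0.0864 -0.1764  0.0374] rows 3.2
turn [ 0.  -0.   0.2] then shift [ 0.0789 -0.1881 -0.    ] rows 3.3
turn [-0.  -0.   0.1] then shift [ 0.0498 -0.0955  0.01  ] rows 1.7
```

Request:
{"api": "drive_tool", "payload": {
  "moves": [
    [[0,0,0],[0.021,-0.044,0.005],0.085],
    [[0,0,0],[0.021,-0.044,0.005],0.085],
    [[0,0,0],[0.022,-0.044,0.005],0.085],
    [[0,0,0],[0.022,-0.044,0.005],0.085]
  ]
}}

```text
time: 2.02
eef_pos: [0.2789, -0.2006, 0.1787]
tcp_rot: [0.98, 0.199, -0.0, -0.002]
contact_force: [-0.3, 0.5, 0.9]
opening: 0.995
finger_force: 0.0
```

```bash
python3 log.py; python3 - <<'E'
from h import *
from scipy.optimize import least_squares
D=np.array([json_ for json_ in map(__import__('json').loads,open('fk.txt'))])
D=np.vstack([D,[0,-1.319,.286,1.577,0,1.279,-.15,.264,-.621,.2475,.98,.2,0,0]])
def f(p):
    a,l,R0,H,L,o=p;q=D[:,1:7];s=q[:,1]+q[:,2]
    r=np.sqrt(D[:,7]**2+D[:,8]**2-o**2)
    t=s+q[:,4]
    return np.r_[a*np.sin(q[:,1])+l*np.sin(s)+L*np.sin(t)+R0-r,H+a*np.cos(q[:,1])+l*np.cos(s)+L*np.cos(t)-D[:,9],.0*o]
g=least_squares(f,[.447,.549,.015,.25,.27,.101]);print(g.x.round(3),g.fun.round(4))
pl(((.32,0,.16),.2),((.36,.1,.15),.1))
E
```

```text
[2.025, -0.9221, -0.4618, 2.4019, 0.0009, 1.2048, 0.2474, 0.2789, -0.2006, 0.1787, 0.98, 0.1991, -0.0003, -0.0017]
[ 0.45   0.567 -0.007  0.209  0.23   0.122] [-0.0006 -0.      0.0011 -0.0003 -0.0002  0.0002 -0.0002 -0.0001 -0.0007
  0.0008  0.    ]
turn [-0.003  0.     0.201] then shift [ 0.0801 -0.1884  0.0187] rows 3.3
turn [-0.  -0.   0.1] then shift [ 0.0498 -0.0955  0.01  ] rows 1.7
```

Request:
{"api": "drive_tool", "payload": {
  "moves": [
    [[0,0,0.05],[0.022,-0.047,0.005],0.085],
    [[0,0,0.05],[0.022,-0.047,0.005],0.085],
    [[0,0,0.05],[0.02,-0.048,0.005],0.085],
    [[0,0,0.05],[0.018,-0.05,0.005],0.085]
  ]
}}

```text
time: 2.52
eef_pos: [0.3086, 0.0045, 0.1676]
tcp_rot: [0.995, 0.099, -0.003, -0.002]
contact_force: [0.2, -0.2, 0.8]
opening: 0.996
finger_force: 0.0
```

Request:
{"api": "drive_tool", "payload": {
  "moves": [
    [[0,0,0.05],[0.025,-0.05,0.005],0.085],
    [[0,0,0.05],[0.025,-0.05,0.005],0.085],
    [[0,0,0],[0,0,0],0.085]
  ]
}}

```text
time: 2.9
eef_pos: [0.3388, 0.1134, 0.1563]
tcp_rot: [0.998, 0.055, -0.006, -0.002]
contact_force: [-0.7, -0.6, -0.3]
opening: 0.996
finger_force: 0.0
```

```bash
python3 log.py; python3 - <<'E'
from h import *
cam('wrist','w3.png')
E
```

```text
[2.9, 0.0337, -0.3778, 2.3906, 0.0048, 1.1411, 1.4923, 0.3388, 0.1134, 0.1563, 0.9985, 0.0551, -0.0061, -0.0023]
```

View pics/w3.png

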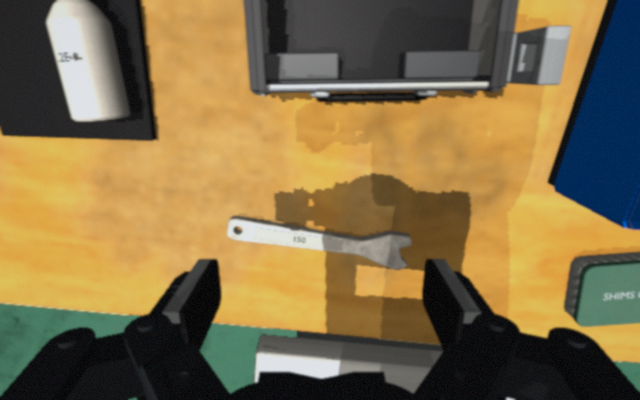

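Request:
{"api": "drive_tool", "payload": {
  "moves": [
    [[0,0,0],[0.045,-0.038,0.0],0.085],
    [[0,0,0],[0.045,-0.038,0.0],0.085],
    [[0,0,0],[0,0,0],0.085]
  ]
}}

```text
time: 3.32
eef_pos: [0.4236, 0.1947, 0.1562]
tcp_rot: [0.999, 0.051, -0.005, -0.002]
contact_force: [-0.7, -0.6, -0.4]
opening: 0.999
finger_force: 0.0
```

```bash
python3 log.py; python3 - <<'E'
from h import *
c=cam('wrist','w4.png')
np.savez('w4.npz',**{k:np.array(v) for k,v in c.items()})
E
```

```text
[3.325, 0.2099, -0.0786, 2.1511, 0.006, 1.0793, 1.6765, 0.4236, 0.1947, 0.1562, 0.9987, 0.0507, -0.0055, -0.0018]
```

View pics/w4.png

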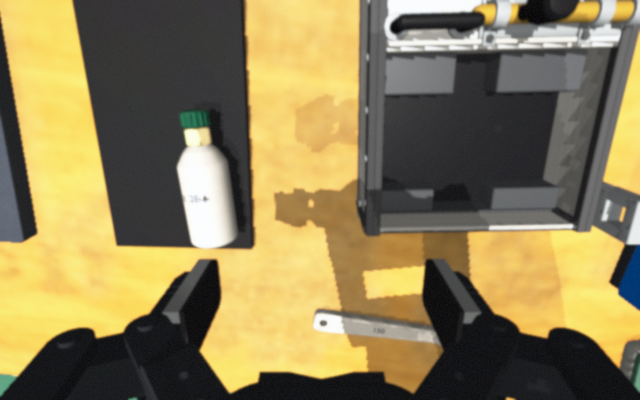

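```bash
python3 - <<'E'
from h import *
c=dict(np.load('w4.npz'));im=c['image'];hsv=cv2.cvtColor(im,cv2.COLOR_RGB2HSV)
t=cam('top');hs=cv2.cvtColor(t['image'],cv2.COLOR_RGB2HSV)
def comp(m,box):
    z=np.zeros_like(m);x0,y0,x1,y1=box;z[y0:y1,x0:x1]=m[y0:y1,x0:x1]
    k,l,st,ce=cv2.connectedComponentsWithStats(z);i=1+st[1:,4].argmax();return ce[i],st[i],l==i
g=cv2.inRange(hsv,(60,60,20),(95,255,255));gt=cv2.inRange(hs,(60,60,20),(95,255,255))
w=cv2.inRange(hsv,(0,0,120),(180,60,255));wt=cv2.inRange(hs,(0,0,140),(180,60,255))
a,sa,_=comp(g,(150,90,230,135));b,_,_=comp(gt,(250,195,285,235))
print('tap',tri(ray(c,*a),ray(t,*b)),a,sa)
a2,s2,m=comp(w,(160,130,245,255));b2,_,mt=comp(wt,(230,205,290,275))
print('body',tri(ray(c,*a2),ray(t,*b2)),a2,s2)
for n,cc,mm,tp in(('w',c,m,a),('t',t,mt,b)):
    P=np.argwhere(mm)[:,::-1].astype(np.float32);Q=np.array([onz(cc,*p,.026)[:2] for p in P]);T=onz(cc,*tp,.026)[:2]
    r=cv2.minAreaRect((Q*1000).astype(np.float32));print(n,'rect',r,'tap@.026',T)
    v,s=np.linalg.eigh(np.cov(Q.T));print(' axis yaw',np.arctan2(*(s[:,1]*np.sign(s[0,1]))[::-1]),'cen',Q.mean(0), 'yaw cen-tap',np.arctan2(*(T-Q.mean(0))[::-1]))
# case
g=cv2.cvtColor(im,cv2.COLOR_RGB2GRAY).astype(float)
for u in(410,470-50,520):
    pass
for r in(197,75):print(r,[int(x) for x in g[r-3:r+4,380:600].mean(0)])
for u in(415,520,425,540):print(u,[int(x) for x in g[40:240,u-5:u+6].mean(1)])
E
```

```text
tap (array([0.46587375, 0.28815395, 0.032369  ]), [np.float64(0.00066593643300952), np.float64(0.0006659364330094433)]) [194.55028463 118.16318786] [179 109  33  19 527]
body (array([0.41034661, 0.26066998, 0.05528893]), [np.float64(0.015222832010318158), np.float64(0.01522283201031812)]) [204.86083333 194.19291667] [ 177  130   58  119 4800]
w rect ((409.25164794921875, 282.94891357421875), (94.9661865234375, 36.78483581542969), 8.957168579101562) tap@.026 [0.46437886 0.28989688]
 axis yaw 0.14670995778758997 cen [0.40679998 0.28264009] yaw cen-tap 0.1253710615153995
t rect ((400.4609375, 251.0663299560547), (32.27225875854492, 16.024627685546875), 73.04894256591797) tap@.026 [0.46646398 0.28947665]
 axis yaw -1.54551537482989 cen [0.40015361 0.25089675] yaw cen-tap 0.5269356035491743
197 [50, 55, 58, 59, 60, 60, 60, 60, 60, 60, 60, 59, 60, 60, 60, 59, 60, 60, 60, 60, 60, 59, 60, 60, 60, 60, 59, 58, 59, 61, 63, 67, 74, 78, 80, 83, 85, 86, 87, 88, 89, 89, 90, 91, 91, 88, 86, 83, 77, 76, 77, 74, 64, 48, 32, 24, 24, 24, 24, 25, 24, 24, 23, 23, 23, 24, 24, 23, 23, 23, 23, 24, 24, 24, 23
[... 4526 characters left out ...]
09, 108, 108, 108, 108, 108, 108, 108, 108, 107, 101, 89, 68, 44, 33, 36, 38, 39, 40, 39, 40, 39, 40, 40, 39, 40, 39, 39, 39, 39, 38, 40, 40, 39, 39, 39, 39, 38, 39, 39, 39, 39, 39, 40, 39, 39, 39, 39, 38, 39, 39, 38, 38, 38, 38, 38, 38, 38, 38, 38, 38, 38, 38, 37, 38, 38, 37, 38, 38, 37, 39, 38, 38, 37, 38, 38, 38, 38, 38, 39, 39, 39, 41, 40, 41, 41, 42, 43, 44, 45, 46, 47, 48, 49, 50, 51, 52, 53, 54, 54, 53, 49, 44, 43, 43, 42, 45, 57, 75, 93, 102, 106, 107, 106, 106, 106, 106, 106, 106, 106, 106, 106, 105, 105, 105, 105, 104, 102, 94, 86, 87, 97, 104, 109, 111, 112, 111, 111, 112, 112, 111, 111, 109, 108, 119, 161, 217, 239, 240, 220, 174, 165, 188, 202, 206, 207, 206, 206, 207, 207, 207]
```

```bash
python3 - <<'E'
from h import *
c=dict(np.load('w4.npz'));t=cam('top')
f=lambda *p:np.array([onz(c,u,v,.036)[:2] for u,v in p])
FL,FR,RL,RR=f((433,197))[0],f((492,197))[0],f((454.5,75))[0],f((498,75))[0]
print('gaps',np.linalg.norm(FL-FR),np.linalg.norm(RL-RR))
m1,m2=(FL+FR)/2,(RL+RR)/2;y1=np.arctan2(*(m2-m1)[::-1]);print('yaw mids',y1,m1,m2)
e=f((415,189.5),(540,187.3));r=f((415,93),(540,91))
for q in(e,r):print('yaw edge',np.arctan2(*(q[0]-q[1])[::-1])-np.pi/2)
print('spacing',np.dot((r.mean(0)-e.mean(0)),[np.cos(y1),np.sin(y1)]))
for yaw in(y1,):
    x=np.array([np.cos(yaw),np.sin(yaw)]);y=np.array([-x[1],x[0]])
    ax=.5*((e.mean(0)@x+.040)+(r.mean(0)@x-.027));ay=.5*((FL+FR)/2+(RL+RR)/2)@y
    print('case origin',ax*x+ay*y,'yaw',yaw)
# height check of front notch by w3/w4
print('leak base top-edge w4',onz(c,216,247,.044),'top',onz(t,268,264.5,.044),'tap end w4',onz(c,193,109.5,.036),'top',onz(t,263.5,214,.036))
# left/right silhouettes of the bottle at 3 rows in w4
hsv=cv2.cvtColor(c['image'],cv2.COLOR_RGB2HSV);w=cv2.inRange(hsv,(0,0,110),(180,70,255))
for r0 in(180,200,220,235):
    q=np.where(w[r0,160:250])[0]+160;m=(q.min()+q.max())/2;print(r0,q.min(),q.max(),onz(c,m,r0,.03).round(4))
E
```

```text
gaps 0.04327018709304704 0.02855153961027541
yaw mids 0.1244575774658103 [0.4287712  0.09106781] [0.51318525 0.10162836]
yaw edge 0.12254878756238696
yaw edge 0.11828895143795481
spacing 0.06782355692194847
case origin [0.47525739 0.09688343] yaw 0.1244575774658103
leak base top-edge w4 [0.37311367 0.26886449 0.044     ] top [0.37078948 0.27554287 0.044     ] tap end w4 [0.47167413 0.28744085 0.036     ] top [0.47140754 0.28857487 0.036     ]
180 179 227 [0.4201 0.2828 0.03  ]
200 183 230 [0.4045 0.2803 0.03  ]
220 186 233 [0.3882 0.278  0.03  ]
235 189 235 [0.3756 0.276  0.03  ]
```

```bash
python3 - <<'E'
from h import *
pl(((.4136,.2826,.075),.145),((.4136,.2826,.028),None))
E
```

```text
turn [-0.004  0.01  -0.045] then shift [ 0.0053 -0.0895  0.0818] rows 1.9
turn [0. 0. 0.] then shift [ 0.    -0.     0.047] rows 0.8
```

Request:
{"api": "drive_tool", "payload": {
  "moves": [
    [[-0.004,0.01,-0.045],[0,-0.045,0.02],0.085],
    [[0,0,0],[0.005,-0.044,0.055],0.085],
    [[0,0,0],[0,0,0.03],0.085],
    [[0,0,0],[0,0,0.02],0.085],
    [[0,0,0],[0,0,0],0.085]
  ]
}}

```text
time: 4.1
eef_pos: [0.4144, 0.277, 0.038]
tcp_rot: [0.997, 0.072, -0.001, 0.0]
contact_force: [0.0, 0.3, -0.7]
opening: 0.992
finger_force: 0.0
```

```bash
python3 log.py; python3 - <<'E'
from h import *
cam('wrist','w5.png');pl(((.4136,.2826,.028),.145))
E
```

```text
[4.1, 0.3854, 0.1894, 2.1307, 0.0002, 0.8234, 1.8111, 0.4144, 0.277, 0.038, 0.9974, 0.0724, -0.0009, 0.0002]
turn [-0.    -0.001  0.   ] then shift [-0.0012 -0.0052  0.0113] rows 0.2
```

View pics/w5.png

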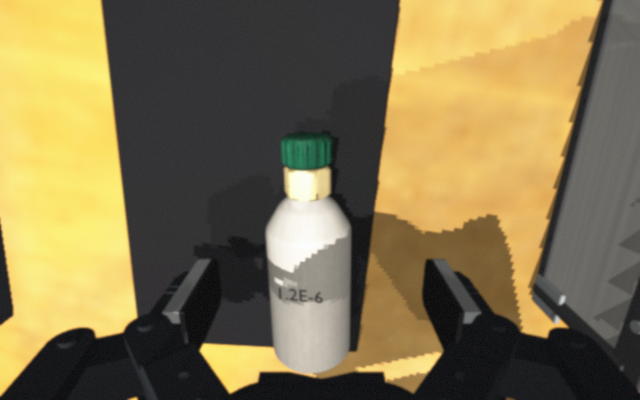

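Request:
{"api": "drive_tool", "payload": {
  "moves": [
    [[0,0,0],[-0.001,-0.005,0.01],0.085],
    [[0,0,0],[0,0,0],0.085]
  ]
}}

```text
time: 4.4
eef_pos: [0.4142, 0.2838, 0.0292]
tcp_rot: [0.997, 0.073, 0.001, -0.0]
contact_force: [0.4, -0.1, -0.1]
opening: 0.998
finger_force: 0.0
```

```bash
python3 - <<'E'
from h import *
c=cam('wrist','w6.png');s=ctrl.get_state();R=Ro.from_quat(s['tcp_rot'])
hsv=cv2.cvtColor(c['image'],cv2.COLOR_RGB2HSV)
g=cv2.inRange(hsv,(60,60,20),(95,255,255));k,l,st,ce=cv2.connectedComponentsWithStats(g);i=1+st[1:,4].argmax();print(st[i],ce[i])
w=cv2.inRange(hsv,(0,0,70),(180,70,255))
x0=int(ce[i][0])
col=w[:, x0-3:x0+4].mean(1);print('bottom',np.where(col[200:]<128)[0][:3]+200)
T=lambda u,v,z:R.inv().apply(onz(c,u,v,z)-s['eef_pos']).round(4)
b=np.where(col[200:]<128)[0][0]+200
print('tap end',T(ce[i][0],st[i][1],.036),'base',T(x0,b,.044))
for r in(230,260,290):
    q=np.where(w[r,220:400])[0]+220;print(r,q.min(),q.max(),T((q.min()+q.max())/2,r,.03))
print(s['eef_pos'],s['opening'])
E
```

```text
[ 296  138   57   40 1975] [323.90075949 157.66177215]
bottom [379 380 381]
tap end [ 0.0598  0.0012 -0.0065] base [-0.0354  0.0011 -0.0147]
230 283 365 [ 0.0232  0.0014 -0.0006]
260 280 369 [ 0.0103  0.0017 -0.0006]
290 282 368 [-0.0035  0.0019 -0.0007]
[0.41437884 0.28383636 0.0293431 ] 0.9971178286093346
```

Request:
{"api": "drive_tool", "payload": {
  "grip_force": 40,
  "moves": [
    [[0,0,0],[0,0,0],0.03],
    [[0,0,0],[0,0,0],0.03],
    [[0,0,0],[0,0,0],0.03],
    [[0,0,0],[0,0,0],0.03],
    [[0,0,0],[0,0,0],0.03]
  ]
}}

```text
time: 5.08
eef_pos: [0.4145, 0.2837, 0.0293]
tcp_rot: [0.997, 0.073, 0.001, -0.0]
contact_force: [-1.6, -3.1, 4.3]
opening: 0.4
finger_force: 39.9
```

Request:
{"api": "drive_tool", "payload": {
  "moves": [
    [[0,0,0],[0,0,0],0.03],
    [[0,0,0],[0,0,-0.03],0.03],
    [[0,0,0],[0,0,-0.045],0.03],
    [[0,0,0],[0,0,-0.03],0.03],
    [[0,0,0],[0,0,0],0.03]
  ]
}}

```text
time: 5.7
eef_pos: [0.4151, 0.2845, 0.1353]
tcp_rot: [0.997, 0.073, 0.003, -0.002]
contact_force: [0.2, 0.5, -4.3]
opening: 0.398
finger_force: 41.9
```

```bash
python3 - <<'E'
from h import *
c=cam('wrist','w7.png');s=ctrl.get_state();R=Ro.from_quat(s['tcp_rot'])
hsv=cv2.cvtColor(c['image'],cv2.COLOR_RGB2HSV)
g=cv2.inRange(hsv,(60,60,20),(95,255,255));k,l,st,ce=cv2.connectedComponentsWithStats(g);i=1+st[1:,4].argmax();print(st[i],ce[i])
T=lambda u,v,z:R.inv().apply(onz(c,u,v,z)-s['eef_pos']).round(4)
z=s['eef_pos'][2]
print('tap end',T(ce[i][0],st[i][1],z+.007),'left/right',T(st[i][0],ce[i][1],z-.003),T(st[i][0]+st[i][2],ce[i][1],z-.003))
print(s['eef_pos'],s['opening'],s['finger_force'],s['contact_force'],s['tcp_rot'])
# case target: grip at case x=-54+d
yaw=.123;x=np.array([np.cos(yaw),np.sin(yaw)])
for d in(.040,.042):print(d,np.array([.4753,.0969])+x*(-.054+d))
E
```

```text
[ 292  139   57   40 1971] [319.82800609 158.40182648]
tap end [ 0.0608 -0.0007 -0.0069] left/right [ 0.0518 -0.0113  0.0031] [0.0518 0.0103 0.0031]
[0.41374082 0.2838102  0.13322832] 0.4007920707211126 41.93037520162761 [-0.61713467 -0.42703186 -5.17063853] [ 9.97316226e-01  7.32074086e-02  7.21550686e-04 -7.06724760e-04]
0.04 [0.46140577 0.09518234]
0.042 [0.46339066 0.09542772]
```

View pics/w7.png

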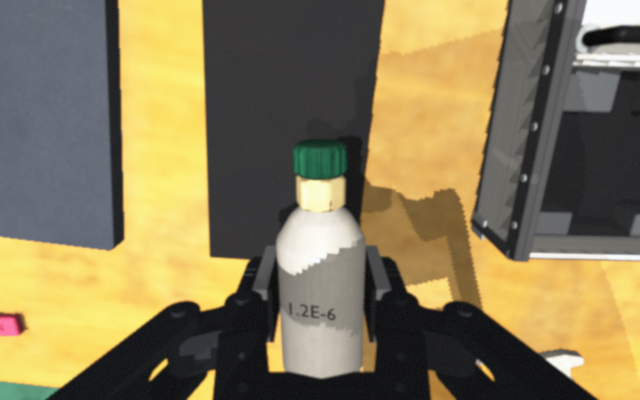

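```bash
python3 - <<'E'
from h import *
pl(((.4616,.0955,.118),.123),((.4616,.0955,.036),None))
E
```

```text
turn [-0.001 -0.002  0.024] then shift [0.0244 0.1928 0.0152] rows 3.1
turn [0. 0. 0.] then shift [ 0.    -0.     0.082] rows 1.3
```

Request:
{"api": "drive_tool", "payload": {
  "moves": [
    [[-0.001,-0.002,0.024],[0.005,0.04,0],0.03],
    [[0,0,0],[0.006,0.055,0.005],0.03],
    [[0,0,0],[0.007,0.055,0.005],0.03],
    [[0,0,0],[0.006,0.042,0.005],0.03],
    [[0,0,0],[0,0,0],0.03]
  ]
}}

```text
time: 6.38
eef_pos: [0.4609, 0.0942, 0.1157]
tcp_rot: [0.998, 0.059, -0.003, -0.0]
contact_force: [-0.3, 0.7, -4.0]
opening: 0.401
finger_force: 42.2
```

```bash
python3 - <<'E'
from h import *
c=cam('wrist','w8.png');s=ctrl.get_state()
np.savez('w8.npz',**{k:np.array(v) for k,v in c.items()})
pl(((.4616,.0955,.118),.123))
hsv=cv2.cvtColor(c['image'],cv2.COLOR_RGB2HSV)
g=cv2.inRange(hsv,(60,60,20),(95,255,255));k,l,st,ce=cv2.connectedComponentsWithStats(g);i=1+st[1:,4].argmax()
print('tap end world',onz(c,ce[i][0],st[i][1],s['eef_pos'][2]+.007),s['eef_pos'],s['contact_force'])
E
```

```text
turn [-0.001  0.006 -0.004] then shift [ 0.0009  0.0001 -0.002 ] rows 0.0
tap end world [0.5203634  0.10138452 0.12303896] [0.46067878 0.09546406 0.11603896] [-0.21935311  0.56436092 -3.05721289]
```

View pics/w8.png

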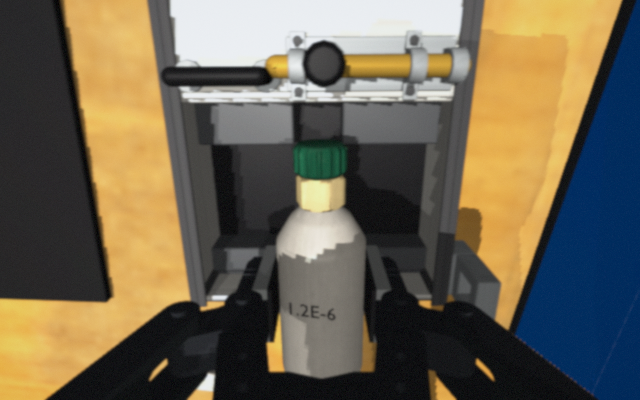

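```bash
cat >> h.py <<'E'
O=np.array([.4753,.0969]);yw=.123
def cf(p):
    d=np.array(p)[:2]-O;return np.round([d[0]*np.cos(yw)+d[1]*np.sin(yw),-d[0]*np.sin(yw)+d[1]*np.cos(yw)],4)
def wf(x,y):return O+np.array([x*np.cos(yw)-y*np.sin(yw),x*np.sin(yw)+y*np.cos(yw)])
E
python3 - <<'E'
from h import *
c=dict(np.load('w8.npz'));g=cv2.cvtColor(c['image'],cv2.COLOR_RGB2GRAY).astype(int)
print([x for x in g[118:125,270:370].mean(0).astype(int)])
print('notch',[cf(onz(c,u,121,.036)) for u in(293,343)],'rear edge front',[cf(onz(c,u,v,.036)) for u,v in((250,143),(390,143))])
print('knob top',cf(onz(c,323,62,.112)),'handle ends',cf(onz(c,170,75,.0865)),cf(onz(c,264,75,.0865)),'keeper',cf(onz(c,478,255,.09)))
print('tcp',cf([.46068,.09546]),'tap',cf([.5204,.1014]))
E
```

```text
[np.int64(135), np.int64(135), np.int64(135), np.int64(135), np.int64(135), np.int64(135), np.int64(136), np.int64(136), np.int64(136), np.int64(136), np.int64(136), np.int64(135), np.int64(136), np.int64(137), np.int64(137), np.int64(137), np.int64(137), np.int64(138), np.int64(137), np.int64(135), np.int64(129), np.int64(113), np.int64(88), np.int64(59), np.int64(36), np.int64(26), np.int64(24), np.int64(25), np.int64(24), np.int64(33), np.int64(43), np.int64(51), np.int64(56), np.int64(60), np.int64(63), np.int64(65), np.int64(67), np.int64(68), np.int64(67), np.int64(69), np.int64(68), np.int64(68), np.int64(68), np.int64(68), np.int64(67), np.int64(68), np.int64(67), np.int64(69), np.int64(67), np.int64(68), np.int64(68), np.int64(68), np.int64(67), np.int64(67), np.int64(67), np.int64(67), np.int64(67), np.int64(67), np.int64(66), np.int64(66), np.int64(65), np.int64(65), np.int64(66), np.int64(65), np.int64(66), np.int64(65), np.int64(65), np.int64(65), np.int64(63), np.int64(59), np.int64(53), np.int64(50), np.int64(62), np.int64(82), np.int64(98), np.int64(108), np.int64(112), np.int64(112), np.int64(114), np.int64(113), np.int64(112), np.int64(112), np.int64(113), np.int64(113), np.int64(112), np.int64(112), np.int64(111), np.int64(112), np.int64(112), np.int64(112), np.int64(111), np.int64(111), np.int64(111), np.int64(112), np.int64(111), np.int64(110), np.int64(111), np.int64(110), np.int64(111), np.int64(110)]
notch [array([0.0406, 0.0147]), array([ 0.0405, -0.0139])] rear edge front [array([0.028 , 0.0402]), array([ 0.0277, -0.0416])]
knob top [ 0.0699 -0.0022] handle ends [0.0658 0.0612] [0.0657 0.0222] keeper [-0.0165 -0.0764]
tcp [-0.0147  0.0004] tap [ 0.0453 -0.0011]
```

Request:
{"api": "drive_tool", "payload": {
  "moves": [
    [[0,0.005,0],[0.001,0,0.035],0.03],
    [[0,0,0],[0,0,0.03],0.03],
    [[0,0,0],[0,0,0.01],0.03],
    [[0,0,0],[0,0,0],0.03]
  ]
}}

```text
time: 6.92
eef_pos: [0.4623, 0.0973, 0.0428]
tcp_rot: [0.998, 0.062, 0.001, -0.0]
contact_force: [0.1, 0.4, -3.3]
opening: 0.401
finger_force: 42.1
```

```bash
python3 - <<'E'
from h import *
s=ctrl.get_state();print(s['eef_pos'],cf(s['eef_pos']),s['contact_force'],s['tcp_rot'])
E
```

```text
[0.46231471 0.09728195 0.04283747] [-0.0128  0.002 ] [ 0.0842512   0.42291674 -3.25807231] [ 9.98080011e-01  6.19353774e-02  5.13326537e-04 -1.92876045e-04]
```

Request:
{"api": "drive_tool", "payload": {
  "moves": [
    [[0,0,0],[-0.001,0.0015,0.004],0.03],
    [[0,0,0],[0,0,0.0015],0.03],
    [[0,0,0],[0,0,0.001],0.03],
    [[0,0,0],[0,0,0.0005],0.03],
    [[0,0,0],[0,0,0],0.03]
  ]
}}

```text
time: 7.55
eef_pos: [0.4628, 0.0948, 0.0371]
tcp_rot: [0.998, 0.061, 0.002, 0.0]
contact_force: [-0.1, 0.0, -3.7]
opening: 0.403
finger_force: 42.1
```

```bash
python3 - <<'E'
from h import *
s=ctrl.get_state();print(s['eef_pos'],cf(s['eef_pos']),s['contact_force'],s['tcp_rot'])
E
```

```text
[0.46278682 0.09479457 0.03707392] [-0.0127 -0.0006] [-0.12878169  0.04899177 -3.68645779] [9.98116929e-01 6.12984822e-02 2.25596207e-03 4.38729839e-05]
```

Request:
{"api": "drive_tool", "payload": {
  "moves": [
    [[0,0,0],[-0.001,0,0.0008],0.03],
    [[0,0,0],[0,0,0.0006],0.03],
    [[0,0,0],[0,0,0.0006],0.03],
    [[0,0,0],[0,0,0],0.03]
  ]
}}

```text
time: 8.05
eef_pos: [0.4625, 0.0947, 0.0354]
tcp_rot: [0.998, 0.061, 0.003, 0.0]
contact_force: [2.6, 0.1, -1.6]
opening: 0.4
finger_force: 42.3
```

Request:
{"api": "drive_tool", "payload": {
  "moves": [
    [[0,0,0],[0.0005,0,0.0006],0.03],
    [[0,0,0],[0,0,0],0.03]
  ]
}}

```text
time: 8.3
eef_pos: [0.4625, 0.0947, 0.0353]
tcp_rot: [0.998, 0.062, 0.002, 0.0]
contact_force: [-2.3, -0.3, 5.3]
opening: 0.401
finger_force: 43.1
```

Down and supported; release slowly and rise.

Request:
{"api": "drive_tool", "payload": {
  "grip_force": 20,
  "moves": [
    [[0,0,0],[0,0,-0.0005],0.034],
    [[0,0,0],[0,0,0],0.038],
    [[0,0,0],[0,0,0],0.045],
    [[0,0,0],[0,0,0],0.055],
    [[0,0,0],[0,0,0],0.06]
  ]
}}

```text
time: 8.93
eef_pos: [0.4622, 0.0948, 0.0348]
tcp_rot: [0.998, 0.061, 0.002, 0.0]
contact_force: [0.6, -0.3, -0.6]
opening: 0.7
finger_force: 0.0
```

Request:
{"api": "drive_tool", "payload": {
  "moves": [
    [[0,0,0],[0,0,0],0.06],
    [[0,0,0],[0,0,-0.03],0.06],
    [[0,0,0],[0,0,-0.05],0.06],
    [[0,0,0],[0,0,-0.01],0.06],
    [[0,0,0],[0,0,0],0.06]
  ]
}}

```text
time: 9.55
eef_pos: [0.4622, 0.0948, 0.1254]
tcp_rot: [0.998, 0.061, 0.003, 0.0]
contact_force: [-0.3, 0.8, 0.3]
opening: 0.703
finger_force: 0.0
```

```bash
python3 - <<'E'
from h import *
c=cam('wrist','w9.png');s=ctrl.get_state();print(s['eef_pos'],cf(s['eef_pos']),s['contact_force'],s['opening'])
np.savez('w9.npz',**{k:np.array(v) for k,v in c.items()})
hsv=cv2.cvtColor(c['image'],cv2.COLOR_RGB2HSV)
g=cv2.inRange(hsv,(60,60,20),(95,255,255));k,l,st,ce=cv2.connectedComponentsWithStats(g);i=1+st[1:,4].argmax()
u=ce[i][0];v=st[i][1];print(st[i],'tap end',cf(onz(c,u,v,.042)),'L/R',cf(onz(c,st[i][0],ce[i][1],.032)),cf(onz(c,st[i][0]+st[i][2],ce[i][1],.032)))
E
```

```text
[0.46133715 0.0947705  0.12416943] [-0.0141 -0.0004] [-0.67775374 -0.49038582 -1.00636672] 0.6999665001460036
[304 117  35  21 665] tap end [ 0.0447 -0.0005] L/R [0.0376 0.0098] [ 0.0376 -0.0118]
```

View pics/w9.png

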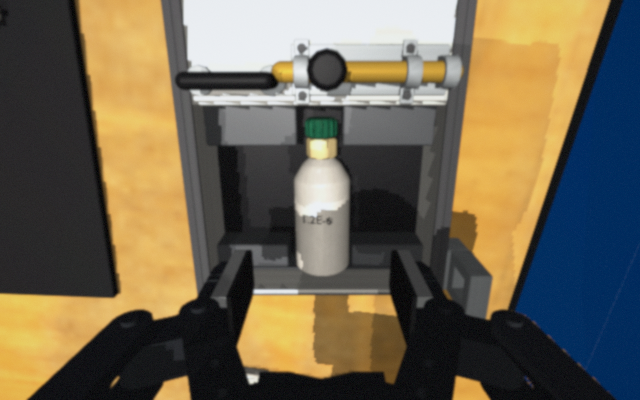

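```bash
cat >> h.py <<'E'
def plc(*w):
    """waypoints: case x,y, world z, yaw offset from case (tool x), tilt(tip forward)"""
    s=ctrl.get_state();p=np.array(s['eef_pos']);R=Ro.from_quat(s['tcp_rot'])
    for x,y,z,a,t in w:
        Rn=Ro.from_euler('z',yw)*Ro.from_euler('y',-t)*Ro.from_euler('z',a)*Ro.from_euler('x',np.pi)
        tr=(R.inv()*Rn).as_rotvec();R=Rn;q=np.r_[wf(x,y),z];d=R.inv().apply(q-p);p=q
        print('turn',tr.round(3),'then shift',d.round(4),'| axis',R.as_matrix()[:,2].round(2))
E
python3 - <<'E'
from h import *
c=dict(np.load('w9.npz'));print('base top edge',cf(onz(c,322,273,.05)))
im=c['image'];hsv=cv2.cvtColor(im,cv2.COLOR_RGB2HSV)
k=(hsv[...,2]<60).astype(np.uint8);k[:,:165]=0;k[:,285:]=0;k[:55]=0;k[92:]=0
n,l,st,ce=cv2.connectedComponentsWithStats(k);i=1+st[1:,4].argmax();print(st[i],ce[i],'bar',cf(onz(c,*ce[i],.0865)))
k=(hsv[...,2]<60).astype(np.uint8);k[:,:300]=0;k[:,352:]=0;k[:40]=0;k[96:]=0
n,l,st,ce=cv2.connectedComponentsWithStats(k);i=1+st[1:,4].argmax();print(st[i],ce[i],'knob',cf(onz(c,*ce[i],.108)))
plc((-.014,.0,.125,np.pi/2,0),(0,.042,.125,np.pi/2,.3),(.066,.042,.115,np.pi/2,.3),(.066,.042,.088,np.pi/2,.3))
E
```

```text
base top edge [-0.0537 -0.0014]
[ 175   72  103   18 1441] [223.92990978  80.5981957 ] bar [0.0651 0.0426]
[308  50  38  40 594] [327.25589226  70.61784512] knob [ 0.0689 -0.0031]
turn [ 0.003 -0.003 -1.571] then shift [ 0.0004  0.0001 -0.0008] | axis [ 0.  0. -1.]
turn [-0.3  0.  -0. ] then shift [0.042  0.0134 0.0041] | axis [ 0.29  0.04 -0.96]
turn [0. 0. 0.] then shift [0.     0.0601 0.0291] | axis [ 0.29  0.04 -0.96]
turn [0. 0. 0.] then shift [-0.     -0.008   0.0258] | axis [ 0.29  0.04 -0.96]
```

Request:
{"api": "drive_tool", "payload": {
  "moves": [
    [[0,0,-0.175],[0,0,0],0.06],
    [[0,0,-0.175],[0,0,0],0.06],
    [[0,0,-0.175],[0,0,0],0.06],
    [[0,0,-0.175],[0,0,0],0.06],
    [[0,0,-0.175],[0,0,0],0.06]
  ]
}}

```text
time: 10.22
eef_pos: [0.4603, 0.0948, 0.1225]
tcp_rot: [0.877, 0.481, -0.0, -0.0]
contact_force: [0.1, 1.0, 0.1]
opening: 0.704
finger_force: 0.0
```

Request:
{"api": "drive_tool", "payload": {
  "moves": [
    [[0,0,-0.175],[0,0,0],0.05],
    [[0,0,-0.175],[0,0,0],0.05],
    [[0,0,-0.175],[0,0,0],0.05],
    [[0,0,-0.171],[0,0,0],0.05],
    [[0,0,0],[0,0,0],0.05]
  ]
}}

```text
time: 10.85
eef_pos: [0.4606, 0.0948, 0.1229]
tcp_rot: [0.663, 0.749, 0.0, 0.0]
contact_force: [-0.0, -0.4, 1.2]
opening: 0.58
finger_force: 0.0
```

Request:
{"api": "drive_tool", "payload": {
  "moves": [
    [[-0.15,0,0],[0.021,0.007,0.002],0.05],
    [[-0.15,0,0],[0.021,0.007,0.002],0.05],
    [[0,0,0],[0,0,0],0.05]
  ]
}}

```text
time: 11.22
eef_pos: [0.468, 0.1388, 0.1197]
tcp_rot: [0.655, 0.741, 0.112, 0.099]
contact_force: [0.1, -0.6, -0.5]
opening: 0.587
finger_force: 0.0
```

```bash
python3 log.py; python3 - <<'E'
from h import *
c=cam('wrist','w10.png');np.savez('w10.npz',**{k:np.array(v) for k,v in c.items()})
s=ctrl.get_state();print(cf(s['eef_pos']),s['contact_force'])
plc((.0651,.0425,.115,np.pi/2,.3),(.0651,.0425,.088,np.pi/2,.3))
c9=dict(np.load('w9.npz'));c8=dict(np.load('w4.npz'))
hsv=cv2.cvtColor(c8['image'],cv2.COLOR_RGB2HSV);k=(hsv[...,2]<60).astype(np.uint8);k[:,:385]=0;k[:,486:]=0;k[:5]=0;k[36:]=0
n,l,st,ce=cv2.connectedComponentsWithStats(k);i=1+st[1:,4].argmax();print(st[i],ce[i],tri(ray(c9,223.9,80.6),ray(c8,*ce[i])))
print('proj bar ends',[proj(c,np.r_[wf(.0651,y),.0865]) for y in(.024,.042,.06)],'knob',proj(c,np.r_[wf(.0695,-.003),.112]))
E
```

```text
[11.225, 0.0728, -0.1217, 2.2884, 0.0244, 0.6761, -0.0665, 0.468, 0.1388, 0.1197, 0.6551, 0.7407, 0.1119, 0.0986]
[-0.0007  0.0419] [ 0.10341062 -0.02161166  0.14909926]
turn [ 0.001  0.    -0.001] then shift [0.0006 0.0612 0.0249] | axis [ 0.29  0.04 -0.96]
turn [0. 0. 0.] then shift [-0.     -0.008   0.0258] | axis [ 0.29  0.04 -0.96]
[ 391   13   93   20 1260] [439.2015873   21.73015873] (array([0.53440332, 0.14700893, 0.08694791]), [np.float64(0.0002717869128990577), np.float64(0.0002717869128990515)])
proj bar ends [[np.float64(417.48060911974187), np.float64(260.2199058894406)], [np.float64(420.2752792586926), np.float64(230.92371539462405)], [np.float64(423.2357603927104), np.float64(199.88934820771343)]] knob [np.float64(446.7916640527179), np.float64(327.66985794176617)]
```

Request:
{"api": "drive_tool", "payload": {
  "moves": [
    [[0,0,0],[0.0005,0.03,0.008],0.05],
    [[0,0,0],[0,0.031,0.017],0.05],
    [[0,0,0],[0,0,0],0.05]
  ]
}}

```text
time: 11.65
eef_pos: [0.5383, 0.146, 0.1163]
tcp_rot: [0.656, 0.74, 0.113, 0.1]
contact_force: [0.5, -0.5, 0.8]
opening: 0.583
finger_force: 0.0
```

```bash
python3 log.py; python3 - <<'E'
from h import *
c=cam('wrist');s=ctrl.get_state();print(cf(s['eef_pos']),s['contact_force'])
plc((.0648,.0425,.088,np.pi/2,.3))
print('proj bar',[np.round(proj(c,np.r_[wf(.0648,y),.0865])) for y in(.024,.042,.06)])
g=c['image'].mean(2).astype(int)
for y in(.035,.05):
    u,v=np.round(proj(c,np.r_[wf(.0648,y),.0865])).astype(int);print(u,v,g[v,max(0,u-40):u+41].tolist())
E
```

```text
[11.65, 0.0775, 0.0479, 2.1329, 0.0207, 0.6579, -0.0576, 0.5383, 0.146, 0.1163, 0.6556, 0.7399, 0.113, 0.1003]
[0.0671 0.0412] [-0.42385997 -0.75603876 -0.26411198]
turn [ 0.002  0.001 -0.002] then shift [ 0.0013 -0.0104  0.026 ] | axis [ 0.29  0.04 -0.96]
proj bar [array([296., 281.]), array([295., 249.]), array([294., 214.])]
295 262 [24, 19, 21, 19, 24, 19, 19, 22, 22, 49, 84, 112, 121, 114, 103, 100, 107, 113, 114, 105, 95, 89, 91, 91, 90, 84, 69, 45, 27, 6, 12, 9, 6, 5, 14, 11, 8, 3, 11, 14, 10, 15, 12, 13, 16, 12, 18, 20, 44, 73, 102, 118, 124, 124, 124, 121, 123, 122, 124, 126, 124, 123, 123, 120, 122, 122, 123, 125, 123, 124, 122, 121, 124, 125, 125, 123, 124, 123, 126, 126, 124]
295 233 [46, 49, 58, 67, 72, 78, 92, 127, 166, 200, 211, 196, 174, 170, 203, 227, 235, 232, 216, 188, 168, 165, 167, 166, 165, 165, 165, 165, 164, 160, 146, 128, 100, 69, 38, 27, 24, 27, 29, 29, 33, 36, 39, 34, 36, 29, 33, 52, 92, 134, 161, 172, 173, 172, 171, 169, 171, 168, 166, 165, 165, 163, 162, 159, 161, 164, 164, 165, 164, 163, 164, 165, 165, 167, 165, 166, 163, 165, 168, 169, 167]
```

Request:
{"api": "drive_tool", "payload": {
  "grip_force": 30,
  "moves": [
    [[0,0,0],[0.001,-0.007,0.014],0.05],
    [[0,0,0],[0,-0.003,0.012],0.05],
    [[0,0,0],[0,0,0],0.03],
    [[0,0,0],[0,0,0],0.0],
    [[0,0,0],[0,0,0],0.0]
  ]
}}

```text
time: 12.32
eef_pos: [0.5343, 0.1476, 0.0891]
tcp_rot: [0.655, 0.741, 0.114, 0.101]
contact_force: [0.1, -0.8, -0.7]
opening: 0.074
finger_force: 29.2
```

Request:
{"api": "drive_tool", "payload": {
  "moves": [
    [[0,0,0],[0,0,0],0.0],
    [[0,0,0],[0,0,0],0.0]
  ]
}}

```text
time: 12.58
eef_pos: [0.5343, 0.1476, 0.089]
tcp_rot: [0.655, 0.741, 0.114, 0.101]
contact_force: [-1.2, -0.1, 1.3]
opening: 0.077
finger_force: 29.4
```

```bash
python3 log.py; python3 - <<'E'
from h import *
s=ctrl.get_state();print(cf(s['eef_pos']),s['eef_pos'],s['contact_force'],s['opening']*85.4,s['finger_force'])
p=s['eef_pos'];x,y=cf(p);plc((x-.1148,y,p[2],np.pi/2,.3))
E
```

```text
[12.575, 0.0813, 0.0867, 2.1527, 0.0217, 0.5976, -0.058, 0.5343, 0.1476, 0.089, 0.6546, 0.7406, 0.1137, 0.1007]
[0.0648 0.0431] [0.53432013 0.14759057 0.08904442] [-1.19511967 -0.13631421  1.30605585] 6.589173726929155 29.42992866039276
turn [0.005 0.    0.   ] then shift [ 0.     -0.1097 -0.0339] | axis [ 0.29  0.04 -0.96]
```

Request:
{"api": "drive_tool", "payload": {
  "moves": [
    [[0,0,0],[0,-0.008,-0.0025],0.0],
    [[0,0,0],[0,-0.015,-0.0046],0.0],
    [[0,0,0],[0,-0.015,-0.0046],0.0]
  ]
}}

```text
time: 12.95
eef_pos: [0.4945, 0.1426, 0.089]
tcp_rot: [0.655, 0.74, 0.114, 0.101]
contact_force: [3.0, 1.3, 0.1]
opening: 0.075
finger_force: 30.3
```

Request:
{"api": "drive_tool", "payload": {
  "moves": [
    [[0,0,0],[0,-0.016,-0.005],0.0],
    [[0,0,0],[0,-0.016,-0.005],0.0],
    [[0,0,0],[0,-0.016,-0.005],0.0]
  ]
}}

```text
time: 13.32
eef_pos: [0.4443, 0.1364, 0.089]
tcp_rot: [0.655, 0.74, 0.114, 0.101]
contact_force: [3.4, 1.0, 0.1]
opening: 0.074
finger_force: 30.4
```

```bash
python3 log.py; python3 - <<'E'
from h import *
s=ctrl.get_state();print(cf(s['eef_pos']),s['eef_pos'],s['contact_force'],s['opening']*85.4,s['finger_force'])
p=s['eef_pos'];plc((-.050,.0431,.0885,np.pi/2,.3))
E
```

```text
[13.325, 0.0713, -0.1247, 2.3603, 0.027, 0.5995, -0.0716, 0.4443, 0.1364, 0.089, 0.6545, 0.7404, 0.1144, 0.1014]
[-0.0259  0.043 ] [0.44429187 0.13641669 0.08902248] [3.36833614 0.96283571 0.14181647] 6.281958888090128 30.354081094264984
turn [0.007 0.    0.   ] then shift [ 0.0001 -0.0232 -0.0066] | axis [ 0.29  0.04 -0.96]
```

Request:
{"api": "drive_tool", "payload": {
  "moves": [
    [[0,0,0],[0,-0.012,-0.0037],0.0],
    [[0,0,0],[0,-0.007,-0.0022],0.0],
    [[0,0,0],[0,-0.003,-0.0009],0.0],
    [[0,0,0],[0,0,0],0.0]
  ]
}}

```text
time: 13.82
eef_pos: [0.4221, 0.1337, 0.0889]
tcp_rot: [0.655, 0.741, 0.113, 0.101]
contact_force: [-2.4, 0.8, 7.8]
opening: 0.075
finger_force: 31.1
```

Request:
{"api": "drive_tool", "payload": {
  "moves": [
    [[0,0,0],[0,-0.0015,-0.0005],0.0],
    [[0,0,0],[0,-0.0015,-0.0005],0.0],
    [[0,0,0],[0,0,0],0.0]
  ]
}}

```text
time: 14.2
eef_pos: [0.4199, 0.1334, 0.089]
tcp_rot: [0.655, 0.74, 0.115, 0.102]
contact_force: [5.0, 1.3, 2.6]
opening: 0.074
finger_force: 30.5
```

```bash
python3 log.py; python3 - <<'E'
from h import *
s=ctrl.get_state();print(cf(s['eef_pos']),s['eef_pos'],s['contact_force'],s['opening']*85.4,s['finger_force'])
E
```

```text
[14.2, 0.0676, -0.1906, 2.4159, 0.0287, 0.6094, -0.0762, 0.4199, 0.1334, 0.089, 0.6546, 0.7403, 0.1146, 0.1015]
[-0.0505  0.043 ] [0.41988294 0.13336715 0.08899877] [4.99382927 1.34527746 2.61129427] 6.340344770418513 30.524944067001343
```

Continue gently against the stop.

Request:
{"api": "drive_tool", "payload": {
  "moves": [
    [[0,0,0],[0,-0.0015,-0.0005],0.0],
    [[0,0,0],[0,-0.0015,-0.0005],0.0],
    [[0,0,0],[0,0,0],0.0]
  ]
}}

```text
time: 14.58
eef_pos: [0.4196, 0.1333, 0.0892]
tcp_rot: [0.655, 0.739, 0.119, 0.105]
contact_force: [24.1, 7.6, -18.5]
opening: 0.077
finger_force: 28.9
```

Request:
{"api": "drive_tool", "payload": {
  "moves": [
    [[0,0,0],[0,-0.001,-0.0003],0.0],
    [[0,0,0],[0,0,0],0.0]
  ]
}}

```text
time: 14.82
eef_pos: [0.4195, 0.1332, 0.0893]
tcp_rot: [0.655, 0.739, 0.12, 0.106]
contact_force: [30.7, 8.8, -23.4]
opening: 0.081
finger_force: 28.6
```

Request:
{"api": "drive_tool", "payload": {
  "moves": [
    [[0,0,0],[0,0.0025,0.0008],0.0],
    [[0,0,0],[0,0,0],0.02],
    [[0,0,0],[0,0,0],0.04],
    [[0,0,0],[0,0,0],0.045]
  ]
}}

```text
time: 15.32
eef_pos: [0.4158, 0.1329, 0.0872]
tcp_rot: [0.655, 0.741, 0.112, 0.099]
contact_force: [-0.4, 0.2, -0.2]
opening: 0.527
finger_force: 0.0
```

```bash
python3 log.py; python3 - <<'E'
from h import *
s=ctrl.get_state();print(cf(s['eef_pos']),s['contact_force'],s['opening']*85.4)
E
```

```text
[15.325, 0.0673, -0.1948, 2.4225, 0.0282, 0.6133, -0.0765, 0.4158, 0.1329, 0.0872, 0.6547, 0.7408, 0.1123, 0.0995]
[-0.0546  0.0431] [-0.41466316  0.17315545 -0.16407962] 45.01608377454094
```

```bash
python3 - <<'E'
from h import *
plc((-.0546,.0431,.14,np.pi/2,.3),(-.046,.0431,.145,np.pi/2,0),(-.046,-.003,.138,np.pi/2,0))
E
```

```text
turn [0.001 0.    0.   ] then shift [ 0.      0.0156 -0.0505] | axis [ 0.29  0.04 -0.96]
turn [ 0.3 -0.   0. ] then shift [ 0.      0.0086 -0.005 ] | axis [ 0.  0. -1.]
turn [0. 0. 0.] then shift [-0.0461 -0.      0.007 ] | axis [ 0.  0. -1.]
```

Request:
{"api": "drive_tool", "payload": {
  "moves": [
    [[0,0,0],[0,0.008,-0.0253],0.045],
    [[0,0,0],[0,0.008,-0.0253],0.045],
    [[0.15,0,0],[0,0.004,-0.0025],0.045],
    [[0.15,0,0],[0,0.004,-0.0025],0.045],
    [[0,0,0],[-0.02,0,0],0.045]
  ]
}}

```text
time: 15.95
eef_pos: [0.4277, 0.1143, 0.1485]
tcp_rot: [0.662, 0.75, 0.001, 0.001]
contact_force: [-0.9, -0.2, 0.6]
opening: 0.526
finger_force: 0.0
```

Request:
{"api": "drive_tool", "payload": {
  "moves": [
    [[0,0,0],[0,0,0],0.045]
  ]
}}

```text
time: 16.08
eef_pos: [0.426, 0.1135, 0.1475]
tcp_rot: [0.663, 0.749, 0.001, 0.001]
contact_force: [-0.2, 0.6, -0.2]
opening: 0.525
finger_force: 0.0
```

```bash
python3 log.py; python3 - <<'E'
from h import *
c=cam('wrist','w11.png');s=ctrl.get_state();print(cf(s['eef_pos']),s['eef_pos'],s['contact_force'])
k=(c['image'].max(2)<60).astype(np.uint8)
K=np.array(proj(c,np.r_[wf(-.046,-.003),.112]));H=np.array(proj(c,np.r_[wf(-.05,.042),.0865]));print('exp knob',K,'handle',H)
n,l,st,ce=cv2.connectedComponentsWithStats(k)
for i in range(1,n):
    if 60<st[i,4]<8000:print(st[i],ce[i].round(1),cf(onz(c,*ce[i],.108)),cf(onz(c,*ce[i],.0865)))
t=cam('top','t2.png');sc=cam('scene','s3.png')
E
```

```text
[16.075, 0.0295, -0.1355, 2.2203, -0.0, 1.054, -0.0919, 0.426, 0.1135, 0.1475, 0.6629, 0.7487, 0.0009, 0.001]
[-0.0471  0.023 ] [0.42571785 0.11390498 0.1474644 ] [-0.03376003 -0.15164129  0.47253782]
exp knob [322.71487584 286.76747668] handle [315.28565708 190.62164579]
[622  63  18  17 189] [631.3  71.8] [0.091  0.1042] [0.1089 0.1044]
[   0  104   34  214 2259] [ 12.9 226. ] [-0.2031  0.0302] [-0.2233  0.0209]
[296 115  33  12 137] [308.3 122.5] [-0.0527  0.082 ] [-0.0534  0.0794]
[337 124  42   3 120] [357.7 125. ] [-0.0298  0.0808] [-0.0276  0.0781]
[388 124  42   3 112] [407.9 124.9] [-0.0065  0.0809] [-0.0013  0.0781]
[438 124  42   3  87] [458.2 124.6] [0.0168 0.081 ] [0.0251 0.0783]
[489 124  42   2  83] [509.3 124.5] [0.0405 0.081 ] [0.0519 0.0783]
[539 124  42   2  83] [559.7 124.5] [0.064 0.081] [0.0784 0.0783]
[590 124  42   2  83] [610.3 124.5] [0.0875 0.081 ] [0.105  0.0782]
[309 146  15  86 979] [315.6 187.4] [-0.0495  0.0506] [-0.0498  0.0439]
[ 288  173   26  195 1206] [297.5 268. ] [-0.0593  0.0059] [-0.0609 -0.0066]
[309 252  28  44 997] [322.5 274.3] [-0.0461  0.002 ] [-0.0459 -0.011 ]
[632 315   8  11  62] [635.9 320.1] [ 0.1295 -0.0275] [ 0.1524 -0.0443]
[632 339   8  13  77] [636.1 345.4] [ 0.1344 -0.0449] [ 0.158  -0.0639]
[607 380  30  20 323] [619.8 392.5] [ 0.1342 -0.0799] [ 0.1577 -0.1035]
```

```bash
python3 - <<'E'
from h import *
plc((-.046,-.003,.1475,np.pi/2,0),(-.046,-.003,.105,np.pi/2,0))
E
```

```text
turn [ 0.004  0.    -0.   ] then shift [-0.0264  0.0012  0.0002] | axis [ 0.  0. -1.]
turn [0. 0. 0.] then shift [ 0.     -0.      0.0425] | axis [ 0.  0. -1.]
```

Request:
{"api": "drive_tool", "payload": {
  "moves": [
    [[0.004,0,0],[-0.026,0.001,0],0.045],
    [[0,0,0],[0,0,0.02],0.045],
    [[0,0,0],[0,0,0.018],0.045],
    [[0,0,0],[0,0,0.004],0.045],
    [[0,0,0],[0,0,0],0.045]
  ]
}}

```text
time: 16.85
eef_pos: [0.4303, 0.0887, 0.1062]
tcp_rot: [0.662, 0.749, 0.0, 0.0]
contact_force: [0.4, 0.4, 0.2]
opening: 0.526
finger_force: 0.0
```

```bash
python3 - <<'E'
from h import *
s=ctrl.get_state();print(cf(s['eef_pos']),s['eef_pos'],s['contact_force']);plc((-.046,-.003,.105,np.pi/2,0))
E
```

```text
[-0.0456 -0.0026] [0.43031934 0.08868419 0.10615324] [0.37415252 0.44194933 0.1692613 ]
turn [0. 0. 0.] then shift [-0.0004 -0.0004  0.0012] | axis [ 0.  0. -1.]
```

Request:
{"api": "drive_tool", "payload": {
  "grip_force": 25,
  "moves": [
    [[0,0,0],[0,-0.0015,0.001],0.03],
    [[0,0,0],[0,0,0],0.01],
    [[0,0,0],[0,0,0],0.01],
    [[0,0,0],[0,0,0],0.01]
  ]
}}

```text
time: 17.35
eef_pos: [0.4302, 0.0884, 0.1058]
tcp_rot: [0.662, 0.749, 0.001, 0.001]
contact_force: [3.4, 2.0, -0.4]
opening: 0.171
finger_force: 25.4
```

Request:
{"api": "drive_tool", "payload": {
  "moves": [
    [[0,0,0],[-0.004,0,0],0.01],
    [[0,0,0],[-0.006,0,0],0.01],
    [[0,0,0],[-0.006,0,0],0.01]
  ]
}}

```text
time: 17.73
eef_pos: [0.4322, 0.0725, 0.1058]
tcp_rot: [0.662, 0.749, 0.001, 0.001]
contact_force: [3.5, 2.5, 0.4]
opening: 0.171
finger_force: 25.5
```

```bash
python3 - <<'E'
from h import *
s=ctrl.get_state();print(cf(s['eef_pos']),s['eef_pos'],s['contact_force'],s['opening']*85.4)
E
```

```text
[-0.0458 -0.0189] [0.43216936 0.07249183 0.10584214] [3.53582607 2.4940433  0.36182836] 14.623306818317419
```

Request:
{"api": "drive_tool", "payload": {
  "moves": [
    [[0,0,0],[-0.006,0,0],0.01],
    [[0,0,0],[-0.005,0,0],0.01],
    [[0,0,0],[-0.002,0,0],0.01],
    [[0,0,0],[0,0,0],0.01]
  ]
}}

```text
time: 18.23
eef_pos: [0.4338, 0.0593, 0.1058]
tcp_rot: [0.662, 0.749, 0.001, 0.001]
contact_force: [4.7, 2.6, 0.1]
opening: 0.174
finger_force: 25.5
```

Request:
{"api": "drive_tool", "payload": {
  "moves": [
    [[0,0,0],[-0.0015,0,0],0.01],
    [[0,0,0],[-0.0015,0,0],0.01],
    [[0,0,0],[0,0,0],0.01]
  ]
}}

```text
time: 18.6
eef_pos: [0.434, 0.0572, 0.1058]
tcp_rot: [0.663, 0.749, 0.002, 0.001]
contact_force: [4.7, 4.7, 0.7]
opening: 0.172
finger_force: 25.5
```

```bash
python3 - <<'E'
from h import *
s=ctrl.get_state();print(cf(s['eef_pos']),s['eef_pos'],s['contact_force'],s['opening']*85.4)
c=cam('wrist','w12.png');np.savez('w12.npz',**{k:np.array(v) for k,v in c.items()})
E
```

```text
[-0.0458 -0.0344] [0.43403314 0.05717722 0.10580747] [4.67010075 4.65018108 0.70701749] 14.700700803023315
```

Request:
{"api": "drive_tool", "payload": {
  "moves": [
    [[0,0,0],[-0.0015,0,0],0.01],
    [[0,0,0],[0,0,0],0.01]
  ]
}}

```text
time: 18.9
eef_pos: [0.434, 0.057, 0.1058]
tcp_rot: [0.663, 0.748, 0.003, -0.001]
contact_force: [4.7, 10.9, 1.4]
opening: 0.17
finger_force: 25.6
```

Request:
{"api": "drive_tool", "payload": {
  "moves": [
    [[0,0,0],[-0.0015,0,0],0.01],
    [[0,0,0],[0,0,0],0.01]
  ]
}}

```text
time: 19.15
eef_pos: [0.434, 0.0568, 0.1058]
tcp_rot: [0.664, 0.748, 0.004, -0.002]
contact_force: [4.7, 16.5, 2.3]
opening: 0.174
finger_force: 25.6
```

Request:
{"api": "drive_tool", "payload": {
  "moves": [
    [[0,0,0],[0.0025,0,0],0.01],
    [[0,0,0],[0,0,0],0.03],
    [[0,0,0],[0,0,0],0.045],
    [[0,0,0],[0,0,-0.02],0.045],
    [[0,0,0],[0,0,-0.025],0.045]
  ]
}}

```text
time: 19.77
eef_pos: [0.4315, 0.0556, 0.1493]
tcp_rot: [0.662, 0.749, -0.002, -0.001]
contact_force: [0.2, 1.3, -0.4]
opening: 0.523
finger_force: 0.0
```

Request:
{"api": "drive_tool", "payload": {
  "moves": [
    [[0,0,0],[-0.02,0,-0.005],0.045],
    [[0,0,0],[0,0,0],0.045]
  ]
}}

```text
time: 20.02
eef_pos: [0.4354, 0.0352, 0.1553]
tcp_rot: [0.663, 0.749, -0.0, 0.0]
contact_force: [-0.5, 0.8, 0.2]
opening: 0.529
finger_force: 0.0
```

```bash
python3 - <<'E'
from h import *
c=cam('wrist','w13.png');s=ctrl.get_state();print(cf(s['eef_pos']),s['eef_pos'],s['contact_force'],s['time'])
k=(c['image'].max(2)<60).astype(np.uint8);n,l,st,ce=cv2.connectedComponentsWithStats(k)
for i in range(1,n):
    if 150<st[i,4]<3000 and 280<ce[i][0]<360:print('dark',st[i],ce[i].round(1),cf(onz(c,*ce[i],.108)),cf(onz(c,*ce[i],.0865)))
h=cv2.cvtColor(c['image'],cv2.COLOR_RGB2HSV);b=cv2.inRange(h,(15,100,60),(32,255,255))
n,l,st,ce=cv2.connectedComponentsWithStats(b)
for i in range(1,n):
    if 15<st[i,4]<3000 and 280<ce[i][0]<360:
        print('brass',st[i],ce[i].round(1),cf(onz(c,ce[i][0],st[i][1],.0745)),cf(onz(c,ce[i][0],st[i][1]+st[i][3],.0745)))
t=cam('scene','s4.png')
for q in(( -.046,-.0345,.112),(-.046,-.0995,.0745),(-.046,-.085,.09)):print(np.round(proj(c,np.r_[wf(q[0],q[1]),q[2]])))
E
```

```text
[-0.0476 -0.0557] [0.43491361 0.03574345 0.15467857] [-1.18567656  0.09747737  0.03917048] 20.075
dark [ 309    0   14   82 1037] [315.7  39.3] [-0.0497  0.0393] [-0.05    0.0413]
dark [286  57  11 107 715] [291.  110.6] [-0.0617  0.0079] [-0.0635  0.006 ]
dark [305 173  34  34 801] [323.3 189.7] [-0.0462 -0.0319] [-0.046  -0.0388]
dark [297 215  20  16 200] [305.6 224.2] [-0.0555 -0.0512] [-0.0566 -0.0604]
dark [332 219  55  12 555] [357.6 224.8] [-0.0279 -0.0515] [-0.0255 -0.0608]
dark [303 235  42  18 384] [322.7 244.9] [-0.0464 -0.0633] [-0.0463 -0.0741]
brass [316 135  16  39 575] [323.6 154.3] [-0.0458 -0.0091] [-0.0458 -0.0327]
brass [316 206  16  10 137] [323.6 210.5] [-0.0458 -0.0533] [-0.0458 -0.06  ]
brass [316 227  16  22 306] [323.6 237.6] [-0.0457 -0.0675] [-0.0457 -0.083 ]
[324. 197.]
[323. 271.]
[323. 264.]
```

Request:
{"api": "drive_tool", "payload": {
  "moves": [
    [[0,0,0],[0.05,-0.01,0],0.045],
    [[0,0,0],[0.055,-0.01,0],0.045],
    [[0,0,0],[0.055,-0.02,0],0.045],
    [[0,0,0],[0.02,-0.01,0],0.045],
    [[0,0,0],[0,0,0],0.045]
  ]
}}

```text
time: 20.75
eef_pos: [0.3621, 0.2097, 0.1541]
tcp_rot: [0.661, 0.751, -0.001, -0.0]
contact_force: [-0.4, 0.7, 0.3]
opening: 0.526
finger_force: 0.0
```

```bash
python3 - <<'E'
from h import *
t=cam('top','t3.png');s=cam('scene','s5.png');st_=ctrl.get_state();print(st_['eef_pos'],st_['contact_force'],st_['time'])
for n,c in(('top',t),('scene',s)):
    h=cv2.cvtColor(c['image'],cv2.COLOR_RGB2HSV)
    for q in((-.046,-.0345,.112),(-.046,-.0955,.0745),(-.046,-.0995,.0745)):
        u,v=proj(c,np.r_[wf(q[0],q[1]),q[2]]);print(n,q,round(u,1),round(v,1))
    u,v=map(int,proj(c,np.r_[wf(-.046,-.0955),.0745]));print(h[v-4:v+5,u-8:u+9,1]);
t0=cv2.imread('pics/top.png');
b=cv2.inRange(cv2.cvtColor(t['image'],cv2.COLOR_RGB2HSV),(0,0,0),(180,255,55));u,v=map(int,proj(t,np.r_[wf(-.046,-.0345),.112]));b2=np.zeros_like(b);b2[v-9:v+10,u-9:u+10]=b[v-9:v+10,u-9:u+10]
m=cv2.moments(b2,True);print('knob top',m['m10']/m['m00'],m['m01']/m['m00'],cf(onz(t,m['m10']/m['m00'],m['m01']/m['m00'],.110)),m['m00'])
E
```

```text
[0.36350581 0.20843035 0.15449096] [-0.43463302 -0.32360775 -0.60076839] 20.85
top (-0.046, -0.0345, 0.112) 382.3 236.2
top (-0.046, -0.0955, 0.0745) 411.6 232.5
top (-0.046, -0.0995, 0.0745) 413.7 232.3
[[  9   6   2   2   2   2   4  44 146 144 146 133 129 133 131 134 134]
 [  9   6   2   2   3   2   2  20 133 148 138 129 128 130 131 131 131]
 [ 60   8   3   3   3   3   2  13 131 153 146 135 134 133 129 132 131]
 [140  43   6   3   3   2   2   5 105 153 150 135 131 132 132 129 135]
 [147 101   7   3   2   3   4   9  98 151 140 131 128 132 130 131 131]
 [144 125  10   3   3   3   2   3  65 153 142 131 127 133 130 134 126]
 [151 150   7   3   2   3   3   7  36 159 136 130 128 126 125 124 127]
 [108  79   7   4   3   4   4   5  23 171 133 127 126 128 126 125 126]
 [  5   9   7   3   2   3   2   3  30 151 134 126 126 127 129 130 130]]
scene (-0.046, -0.0345, 0.112) 371.3 180.3
scene (-0.046, -0.0955, 0.0745) 382.4 174.6
scene (-0.046, -0.0995, 0.0745) 383.2 173.6
[[ 71  77  71  67  78  80  77  78  88  83  85  83  82  83 104  90  83]
 [ 69  83  76  75  80  68  83  82  87  80  80  82  87  87  85  76  93]
 [ 78  74  72  69  77  83  80  72  83  75  82  87  90  87  97  85  97]
 [ 85  78  87  78  80  82  82  80  82  83  82  83  88  87  87  93  94]
 [ 82  82  72  83  85  87  85  83  82  90  85  83  94  95  83  88  93]
 [ 70  75  78  85  87  94  87  83  78  91  85  90  85  93  88  97  94]
 [ 72  67  80  81  78  76  83  99  83  88  95  95  80  87  96  88  94]
 [ 74  77  82  76  77  80  93  85  88  80  90  85  91  87  88  91  88]
 [ 76  82  82  90  93  77  82  90  92  93  85  87  88  85  93  85  85]]
knob top 380.38709677419354 236.6451612903226 [-0.0465 -0.0311] 31.0
```

```bash
python3 -c "
from plant import ctrl
print(ctrl.sign_off())"
```

```text
the job is handed in; nothing more can be done
None
```

The small bottle is in the foam cradle, the cover is shut against its stop, and the bolt is pushed home (about 32 mm of travel to a firm stop). I handed the job in at about 21 s with the arm clear; the bolt tip past the keeper was not directly seen, and the glasses and clamp were not rechecked.

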